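# Read the clamped part's code, then punch its job ticket

## Robot

A 6-joint arm with a two-finger parallel gripper is mounted at the origin on the work surface. World frame = base frame: x ahead of the robot, y to its left, z up, the work surface at z = 0. Lengths are in mm, angles in degrees, forces in N, time in s.
With the tool pointing down it reaches from about 325 to 875 mm from the base axis. Payload 4.4 kg.
Tool frame: the origin (TCP) lies at the very end of the fingers, on their centre line; the grasp point (between the pads) lies 19 mm behind it; z points along the fingers, y is the line along which they close (so a half turn about z gives the same grasp; the last joint's range is limited). The gripper opens to 85 mm and grips with 20 to 120 N. Pads are 22 mm wide; open, the fingers measure 114 mm over their backs; the gripper's body (76 mm by 85 mm) begins 54 mm behind the grasp point. The pads swing forward as they close: fully open they stand 13 mm farther back than shut.
Start: joints at [-74.284, 11.837, 88.321, -0, 79.842, -8.623], TCP at [236.968, -523.902, 231.282] pointing down, gripper open.
Joint ranges: [-156.59, 156.59], [-49.26, 127.26], [12.9, 141.05], [-63.56, 243.56], [4.71, 150.69], [-161.64, 161.64]. Speed limits (degrees/s): [159.86, 159.86, 180, 180, 180, 180].

## Interface

Orientations are given as [roll, pitch, yaw] about the fixed x, y, z axes, in that order (R = Rz(yaw) Ry(pitch) Rx(roll)).
In Python, from cell import get_obs, snapshot, hand_in gives the robot as it stands. The module is installed in compiled form; this text tells all that it offers.
- The arm moves only by the shell command python3 -m inch 'ROWS'. ROWS is JSON, a list of rows, each a list of 7 numbers: the closure, from 0 (fully open) to 1 (shut), then the shift along the tool's x, y, z each as a share of 50 mm, from -1 to 1, then the turn, a rotation vector about the tool's x, y, z each as a share of 8 degrees, from -1 to 1. A call has 1 to 5 rows; each row shifts and turns the commanded pose from where the row before left it, along the tool's axes as they then stand; what a row does not reach is not made up. A row lasts 1/10 s, in which the tool goes at most 50 mm and 8.59 degrees, less where a joint would pass 70% of its speed; a pose out of reach is approached as far as the arm can. A call with a number of a shift or a turn outside -1 to 1 is refused whole. A call with a gripper value outside its range is refused whole. The fingers move at their own pace and stop on an object; the grip force is fixed at half the most. Time passes only in rows, so rows that do not move let the fingers close. It gives the time, the measured TCP pose, the force, the opening and the grip force at its end, in the units of the state.
- get_obs(): the state, without advancing time (a new reading comes with each control period).
- snapshot(name): name is "side" or "top"; returns a dict with "image" (400x640x3 uint8, red, green, blue), "K" (3x3 intrinsics, pixels), "pose" (4x4, takes a point from camera to world coordinates). Camera axes: x right, y down, z forward; pixel columns grow to the right and rows downward; lengths in mm; the calibration is good to about 2 mm. A picture is of the moment at which its call begins. There is no depth.
- hand_in(): hands the job in; it is judged then, once.
The state is a dict: "time": time; "qpos": joint angles; "joint_velocities": joint speeds; "joint_efforts": joint torques, N m; "tcp_pos": TCP position; "tool_rot": TCP orientation; "force": force on the tool from outside, world axes, zero at the start; "torque": the same for the moment, N m; "finger_gap": finger opening in mm; "grasp_force": force on a finger pad.
Only numpy, scipy, OpenCV 4.12 (cv2) and the standard library are available. Lean on these libraries where they do the work, as an engineer would, in place of code of your own. Each camera call takes 0.05 s, during which the arm holds its last target. There are 200 camera calls.

## Task

Book the finished part: take the contact reader from its dock, press its sprung hood squarely and centred onto the code label of the part clamped in the sloping fixture, lightly, so that the hood gives a few millimetres without being rammed, and hold it still there for two seconds. Stand the reader upright in its dock again and let go, then push the ticket punch's sprung hand lever all the way down to its stop and let it come fully back up. Leave the tape roll, screwdriver, tin and spare part where they are.

Things in the scene. Friction and masses are not known exactly. Their poses are not given: they have to be found in the camera images.
- reader: Hand-held contact code reader, 132 mm tall, about 0.3 kg, standing nose down. Origin: centre of its hood's lower lip (hood fully out); z up along the handle, x along the longer side. Rubber hood 50 (x) x 40 (y) mm; grey head 60 x 50 mm, z 18 to 60 mm; black handle 40 (x) x 30 (y) mm, z 60 to 126 mm: grip it across y at z 90 to 102 mm; cap 34 x 22 mm to z 132 mm.
- reader_tip (a point): Centre of the hood's lower lip, moving with the hood. The hood slides up to 8 mm into the head against a spring: it begins to give at 4 N, then 0.8 N per mm, about 10 N at the end of its travel. The point coincides with the reader's origin while the hood is fully out.
- dock: Grey charging dock fixed to the bench, 90 (x) x 80 (y) mm, in which the reader stands. Origin: centre of its underside, z up. Floor 6 mm above the bench, inner space 78 x 68 mm, rim 6 mm thick, its top 16 mm above the bench. At the start the reader stands in it, its x within 10 degrees of the dock's x.
- slope: Sloping steel seat 92 (x) x 90 (y) mm of the fixture, 35 degrees from level, facing the robot side. Origin: centre of its upper face, 100 mm above the bench; z its outward normal (up and back towards the robot side), y level, x up the slope. The reader's z goes along this z, its x along this x either way round; the label's centre lies on this z axis.
- fixture: Fixture bolted to the bench: base plate 150 x 120 mm, seat, and the clamped aluminium part 80 (x) x 70 (y) mm parallel to the seat, code label 50 (x) x 40 (y) mm in the middle of its outer face. This face is anywhere from 20 to 45 mm out from the seat along the slope's z: not measured, find it by sight or touch. It does not give under light pressure. Origin on the bench below the slope's origin.
- lever (a joint): Hand lever of the green ticket punch, rad: 0 is fully up (rest), 0.7 is its stop at the bottom. A spring brings it back up; it takes about 4 N at the bar at first and 9 N at the stop.
- lever_bar (a point): Centre of the lever's black hand bar, a round bar 22 mm thick and 80 mm long, level and parallel to the hinge; about 171 mm above the bench at rest and 72 mm at the stop. It swings down on a radius of 150 mm about lever_hinge, starting 35 degrees above level and ending 5 degrees below, so it can be pushed from above with closed fingers.
- lever_hinge (a point): Middle of the lever's hinge axis, 85 mm above the bench, in the punch's green body (bolted to the bench, 200 x 100 mm). The hinge axis is level and square to the line from the hinge to the bar.
- tape: Bystander: roll of tape, 100 mm across, 48 mm high, lying flat; origin under its centre.
- screwdriver: Bystander: screwdriver 180 mm long, lying flat.
- tin: Bystander: steel tin, 72 mm across, 90 mm tall, origin under its centre.
- spare: Bystander: spare aluminium part without label, 80 x 70 x 20 mm, flat on the bench, origin under its centre.
Things that resemble listed ones, but are neither listed nor needed, are in the scene too. There is more than one size of the reader; the job needs the middle-sized.

How it is judged:
By the outcome, as a careful person would: the job done as asked, in the order asked, and still so for the second after the job is handed in, with the robot touching nothing.
It also fails if it takes over 67 s, if anything falls off the work surface, if the arm or the gripper's body presses on something with over 40 N, if the wrist force passes 120 N, or if a joint passes its speed limit or range.

## Working session

There is one attempt and no reset: what is moved stays moved. The work goes in short steps, Python scripts to look and compute and a shell command to move; the robot and the scene stay as the last step left them, time stands still between calls to the robot, and variables do not carry over. Pictures are saved under pics/ and viewed, at most 10 in all, crops included, and the job is handed in when it is done.

```bash
mkdir -p pics; python3 - <<'E'
from cell import *
import cv2,numpy as np
for n in("side","top"):
    s=snapshot(n);cv2.imwrite(f"pics/{n}0.png",s["image"][:,:,::-1]);print(n,s["K"].round(2).tolist(),s["pose"].round(4).tolist())
    np.savez(f"{n}0.npz",**s)
print(get_obs())
E
```

```text
side [[385.54, 0.0, 323.98], [0.0, 385.54, 201.49], [0.0, 0.0, 1.0]] [[-0.7945, -0.4022, 0.455, 6.5825], [-0.6071, 0.5073, -0.6116, 646.3424], [0.0151, -0.7622, -0.6472, 843.5396], [0.0, 0.0, 0.0, 1.0]]
top [[484.2, 0.0, 319.68], [0.0, 484.2, 201.24], [0.0, 0.0, 1.0]] [[0.0079, -0.9909, 0.1342, 293.1975], [-0.9999, -0.0068, 0.0081, -31.7548], [-0.0071, -0.1342, -0.9909, 1725.8043], [0.0, 0.0, 0.0, 1.0]]
{'time': 0.1, 'qpos': array([-7.42845144e+01,  1.18820074e+01,  8.83979649e+01,  1.62127661e-03,
        7.98423111e+01, -8.62231242e+00]), 'joint_velocities': array([ 0.05217475, -0.13632044, -0.20670437,  0.04719005,  0.1034336 ,
        0.04607679]), 'joint_efforts': array([-1.25408311e-03, -3.84095478e+01, -2.92550361e+01, -2.20698444e-04,
        4.94976615e-03,  2.39366159e-06]), 'tcp_pos': array([ 236.77974781, -523.22031002,  230.20453109]), 'tool_rot': array([-1.79879338e+02, -1.99099804e-02,  2.43374895e+01]), 'force': array([-0.39442339, -0.67275365, -0.16764945]), 'torque': array([ 0.00932691, -0.00233857,  0.00499396]), 'grasp_force': 0.0, 'finger_gap': 85.26992862729423}
```

View pics/side0.png

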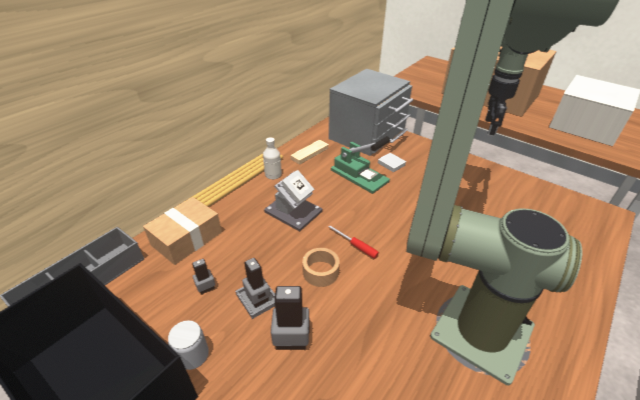

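View pics/top0.png

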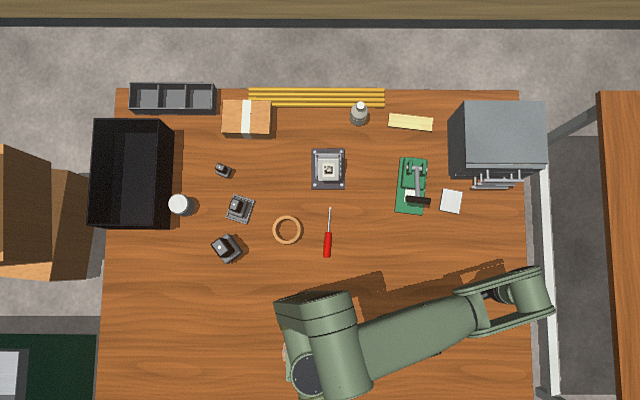

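The top view shows the docked reader near (238,208), the fixture near (328,170), and the punch near (412,185) with its bar at (418,201). The decoy readers are at (223,170) and (227,248). I'll enlarge these areas next.

```bash
python3 - <<'E'
import cv2,numpy as np
t=cv2.imread("pics/top0.png");s=cv2.imread("pics/side0.png")
def c(i,x,y,w,h,k):
    o=cv2.resize(i[y:y+h,x:x+w],None,fx=k,fy=k,interpolation=cv2.INTER_CUBIC)
    for a in range(0,w,10):cv2.putText(o,str(x+a),(a*k,8),0,.28,(0,255,255));cv2.line(o,(a*k,0),(a*k,4),(0,255,255))
    for a in range(0,h,10):cv2.putText(o,str(y+a),(0,a*k+3),0,.28,(0,255,255))
    return o
A=np.hstack([c(t,215,185,50,50,8),c(t,305,145,50,50,8)])
B=np.hstack([c(t,390,150,50,70,8)[:600]])
C=np.hstack([c(s,232,252,50,70,8),c(s,262,165,50,70,8)])
B=np.hstack([B,c(s,330,130,50,70,8)]) 
cv2.imwrite("pics/A.png",A);cv2.imwrite("pics/B.png",B);cv2.imwrite("pics/C.png",C)
E
```

```text
(no output)
```

View pics/A.png

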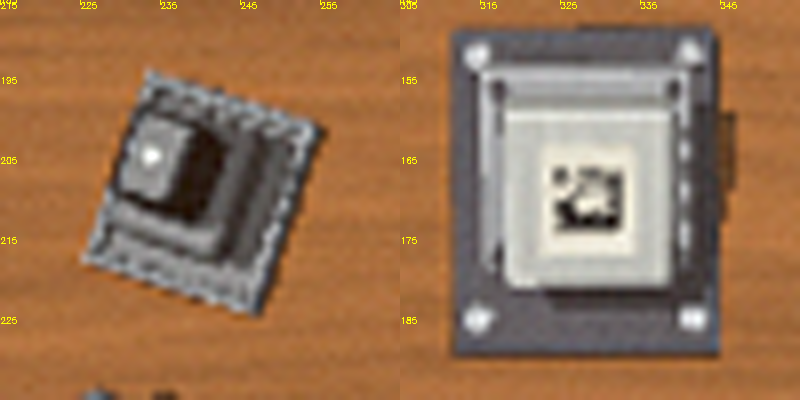

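View pics/B.png

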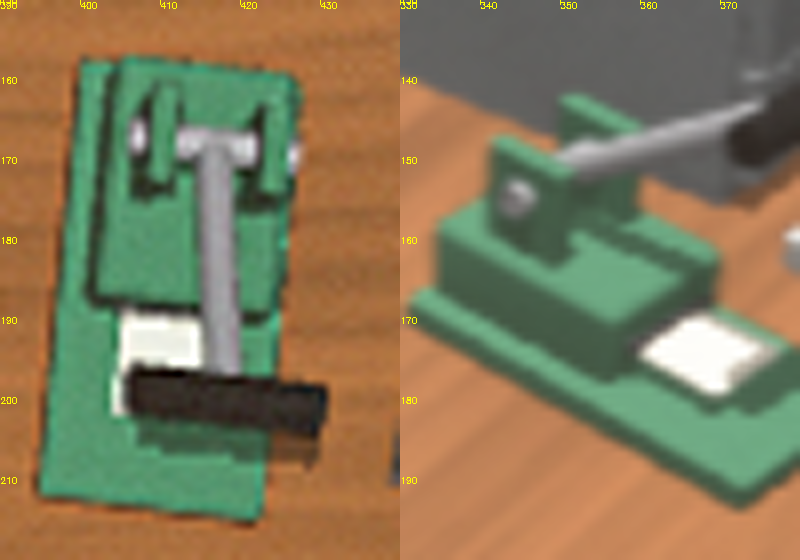

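View pics/C.png

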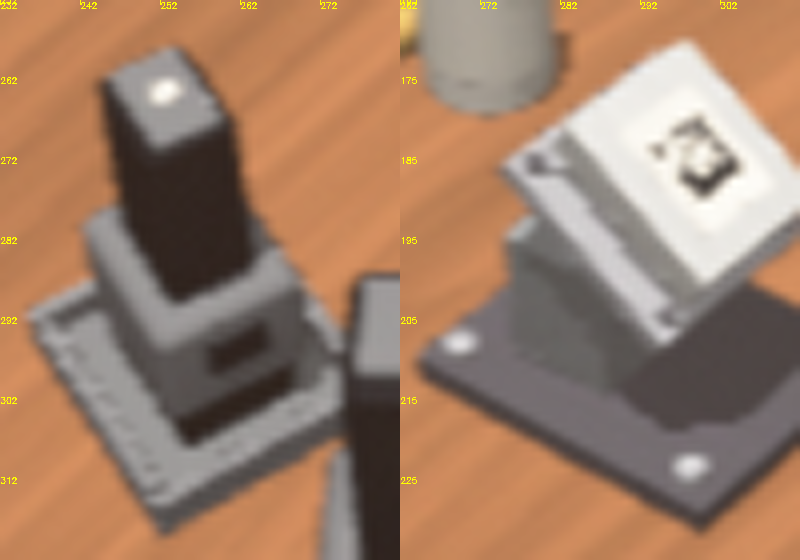

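The crops show the dock rim, cap, part face, label, hinge pin and bar clearly. I'll fit the poses from the corners I read off.

```bash
cat > h.py <<'E'
import numpy as np
from scipy.optimize import least_squares
from scipy.spatial.transform import Rotation as R
C={n:np.load(f"{n}0.npz") for n in("side","top")}
def proj(n,P):
    T=C[n]["pose"];p=(np.atleast_2d(P)-T[:3,3])@T[:3,:3]@C[n]["K"].T
    return p[:,:2]/p[:,2:]
def px(l,ox,oy,du=0): return (np.array(l,float)-[du,0]+.5)/8-.5+[ox,oy]
def Rz(a): return R.from_euler('z',a,degrees=True).as_matrix()
def rect(a,b,z): return np.array([[a,b,z],[a,-b,z],[-a,-b,z],[-a,b,z]],float)/[2,2,1]
S=R.from_euler('y',-35,degrees=True).as_matrix() # slope axes at yaw 0
def fit(f,x0,obs):
    r=least_squares(lambda p:np.concatenate([(proj(n,f(p)[i])-o).ravel() for n,i,o in obs]),x0,loss='soft_l1')
    return r.x.round(2),r.fun.round(1)
E
python3 - <<'E'
from h import *
# dock: order (+,+)(+,-)(-,-)(-,+); image up=+x, left=+y
f=lambda p:rect(90,80,16)@Rz(p[2]).T+[p[0],p[1],0]
print("dock",fit(f,[480,250,-15],[("top",slice(0,4),px([(148,70),(325,125),(260,313),(82,262)],215,185))]))
sd=px([(30,315),(160,500)],232,252)
print("dock2",fit(f,[480,250,-15],[("top",slice(0,4),px([(148,70),(325,125),(260,313),(82,262)],215,185)),("side",[0,3],sd)]))
f=lambda p:np.vstack([rect(34,22,138),[[0,0,138]]])@Rz(p[2]).T+[p[0],p[1],0]
to=px([(140,112),(197,125),(168,203),(118,185),(151,156)],215,185)
so=px([(103,82),(178,47),(232,118),(157,152),(165,95)],232,252)
print("reader top",fit(f,[480,250,-15],[("top",slice(0,5),to)]))
for o in (0,1,3):
  print("reader both",fit(f,[480,250,-15],[("top",slice(0,5),to),("side",slice(0,5),np.vstack([np.roll(so[:4],o,0),so[4:]]))]))
f=lambda p:np.vstack([rect(80,70,p[3]),rect(50,40,p[3])])@S.T@Rz(p[2]).T+[p[0],p[1],100]
T=px([(503,107),(672,107),(672,287),(505,287),(540,143),(636,143),(634,256),(540,256)],305,145,400)
D=px([(563,125),(688,38),(703,287)],262,165,400)
print("fix",fit(f,[550,0,0,30],[("top",slice(0,8),T),("side",[0,1,3],D)]))
# punch: x,y,yaw (hinge->bar direction), 
c,s=np.cos(np.radians(35)),np.sin(np.radians(35))
f=lambda p:np.array([[0,0,85],[150*c,0,85+150*s],[150*c,-40,85+150*s],[150*c,40,85+150*s]])@Rz(p[2]).T+[p[0],p[1],0]
print("punch",fit(f,[550,-300,180],[("top",[0,1,3,2],px([(216,145),(225,396),(325,405),(125,388)],390,150))]))
E
```

```text
dock (array([496.36, 265.53, -16.76]), array([ 0.4,  0.1, -0.5, -0.3, -0.4,  0.2,  0.5, -0. ]))
dock2 (array([497.07, 265.55, -16.71]), array([ 0.3, -0.1, -0.5, -0.5, -0.3,  0. ,  0.5, -0.2,  0.2, -0.4,  0.3,
        1.1]))
reader top (array([496.72, 265.06, -16.38]), array([ 0.3, -0.3, -0.5, -0. , -0.1, -0. , -0.2,  0.3,  0.5,  0. ]))
reader both (array([496.89, 265.68, -16.94]), array([ 0.2, -0.4, -0.7, -0. , -0.3, -0.1, -0.4,  0.2,  0.3, -0. ,  0.6,
       -0.5, -0.5, -0.1, -0.5, -0. ,  0.5, -0.1,  0.3,  0.3]))
reader both (array([496.95, 266.2 ,  50.82]), array([-4.5,  4.7, -7.3, -1.9,  4.1, -5.2,  6. ,  2.1,  0.1, -0.1, -5.7,
       -1.9,  0.3, -0.2,  5.3,  1.8, -0.5, -0.1,  0.2,  0.5]))
reader both (array([497.09, 265.55, -79.3 ]), array([ 6.3,  1.3,  0.2,  6.1, -6.4, -1.8, -1.1, -6. ,  0.3, -0.1, -1. ,
       -0.2, -0.1, -5.8,  1. , -0.2,  0. ,  5.2,  0.3,  0.3]))
fix (array([ 6.3694e+02, -4.5620e+01,  3.5000e-01,  3.2810e+01]), array([ 0.1,  0.3, -0. ,  0.3, -0.4, -0.3, -0.1, -0.3, -0.1,  0. , -0.1,
        0. ,  0. , -0.4, -0. , -0.4,  0.4, -0.1,  0. , -0.1,  0.3,  0.2]))
punch (array([ 634.82, -350.55,  173.49]), array([-0.3, -0.1,  0.1,  0.1, -0.1,  0.4,  0.3, -0.4]))
```

```bash
cat > d.py <<'E'
# usage: d.py x y z roll pitch yaw : turn first (present tool axes), then shift (target axes), in row units
import sys;from h import *;from cell import get_obs
v=list(map(float,sys.argv[1:]));o=get_obs()
A=R.from_euler('xyz',o["tool_rot"],degrees=True);B=R.from_euler('xyz',v[3:],degrees=True)
print("turn/8deg",(np.degrees((A.inv()*B).as_rotvec())/8).round(3),"shift/50",(B.inv().apply(np.array(v[:3])-o["tcp_pos"])/50).round(3),
 "t",round(o["time"],2),"pos",o["tcp_pos"].round(1),"rot",o["tool_rot"].round(2),"F",o["force"].round(1),"gap",round(o["finger_gap"],1),"gf",round(o["grasp_force"],1),"q",o["qpos"].round(0))
E
python3 -m inch '[[0,0,0,0,0,0,0.86],[0,0,0,0,0,0,0.86],[0,0,0,0,0,0,0.86],[0,0,0,0,0,0,0.86],[0,0,0,0,0,0,0.86]]'
python3 -m inch '[[0,0,0,0,0,0,0.86],[0,0,0,0,0,0,0]]'
python3 d.py 496.9 265.6 230 180 0 -16.9
```

```text
time: 0.6
tcp_pos: [236.8, -523.5, 230.6]
tool_rot: [-179.9, 0.0, -10.3]
force: [0.4, 0.8, 0.3]
finger_gap: 85.5
grasp_force: 0.0
time: 0.8
tcp_pos: [236.9, -523.5, 230.7]
tool_rot: [-179.9, 0.0, -16.9]
force: [-0.1, 0.3, 0.9]
finger_gap: 85.5
grasp_force: 0.0
turn/8deg [-0.008  0.005 -0.003] shift/50 [ 3.8800e-01 -1.6612e+01  1.3000e-02] t 0.8 pos [ 236.9 -523.5  230.7] rot [-1.7994e+02  4.0000e-02 -1.6930e+01] F [-0.1  0.3  0.9] gap 85.5 gf 0.0 q [-74.  12.  88.  -0.  80.  33.]
```

```bash
for i in 1; do :; done
python3 -m inch '[[0,0.02,-0.5,0,0,0,0],[0,0.02,-0.83,0,0,0,0],[0,0.02,-0.83,0,0,0,0],[0,0.02,-0.83,0,0,0,0],[0,0.02,-0.83,0,0,0,0]]' >/dev/null
python3 -m inch '[[0,0.02,-0.83,0,0,0,0],[0,0.02,-0.83,0,0,0,0],[0,0.02,-0.83,0,0,0,0],[0,0.02,-0.83,0,0,0,0],[0,0.02,-0.83,0,0,0,0]]' >/dev/null
python3 -m inch '[[0,0.02,-0.83,0,0,0,0],[0,0.02,-0.83,0,0,0,0],[0,0.02,-0.83,0,0,0,0],[0,0.02,-0.83,0,0,0,0],[0,0.02,-0.83,0,0,0,0]]' >/dev/null
python3 -m inch '[[0,0.02,-0.83,0,0,0,0],[0,0.02,-0.83,0,0,0,0],[0,0.02,-0.83,0,0,0,0],[0,0,-0.6,0,0,0,0],[0,0,0,0,0,0,0]]'
python3 d.py 496.9 265.6 83 180 0 -16.9
```

```text
time: 2.8
tcp_pos: [476.1, 201.5, 231.0]
tool_rot: [-179.9, 0.0, -16.5]
force: [0.8, -0.7, 0.6]
finger_gap: 85.0
grasp_force: 0.0
turn/8deg [-0.008  0.003  0.045] shift/50 [ 0.025 -1.348  2.959] t 2.8 pos [476.1 201.5 231. ] rot [-1.7994e+02  2.0000e-02 -1.6540e+01] F [ 0.8 -0.7  0.6] gap 85.0 gf 0.0 q [ 13.   5.  96.   0.  79. 120.]
```

```bash
python3 -m inch '[[0,0.025,-0.67,0,0,0,0.04],[0,0,-0.67,0,0,0,0],[0,0,0,0.5,0,0,0],[0,0,0,0,0,0,0]]'
python3 d.py 496.9 265.6 83 180 0 -16.9
python3 - <<'E'
from cell import *;import cv2,numpy as np
t=snapshot("top")["image"];s=snapshot("side")["image"]
a=cv2.resize(t[160:260,190:290],None,fx=4,fy=4,interpolation=3);b=cv2.resize(s[200:330,200:300],None,fx=4,fy=4,interpolation=3)
c=np.zeros((520,800,3),np.uint8);c[:400,:400]=a;c[:,400:]=b
cv2.imwrite("pics/g1.png",c[:,:,::-1])
E
```

```text
time: 3.2
tcp_pos: [494.1, 261.0, 202.7]
tool_rot: [179.7, 0.4, -17.1]
force: [-1.0, -0.3, -1.0]
finger_gap: 85.5
grasp_force: 0.0
turn/8deg [ 0.037  0.044 -0.027] shift/50 [ 0.027 -0.104  2.393] t 3.2 pos [494.1 261.  202.7] rot [179.71   0.35 -17.12] F [-1.  -0.3 -1. ] gap 85.5 gf 0.0 q [ 19.  12.  92.  -0.  77. 126.]
```

View pics/g1.png

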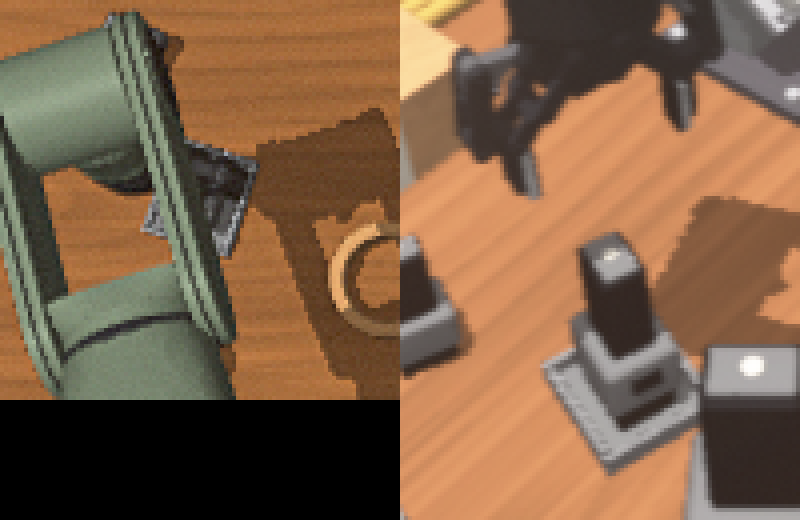

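The side view shows the open fingers above the reader (cap near crop (610,250)) with the handle lying between them, so I'm going down.

```bash
python3 -m inch '[[0,0.027,-0.05,0.4,0,0,0],[0,0,0,0.5,0,0,0],[0,0,0,0.5,0,0,0],[0,0,0,0,0,0,0],[0,0,0,0,0,0,0]]'
python3 d.py 496.9 265.6 83 180 0 -16.9
```

```text
time: 3.8
tcp_pos: [499.1, 263.4, 137.2]
tool_rot: [-180.0, -0.0, -17.3]
force: [0.0, -0.1, 0.2]
finger_gap: 85.1
grasp_force: 0.0
turn/8deg [-0.001 -0.003 -0.049] shift/50 [-0.054 -0.029  1.084] t 3.8 pos [499.1 263.4 137.2] rot [-1.7999e+02 -2.0000e-02 -1.7290e+01] F [ 0.  -0.1  0.2] gap 85.1 gf 0.0 q [ 19.  16.  95.  -0.  69. 126.]
```

```bash
python3 -m inch '[[0,-0.054,-0.03,0.35,0,0,-0.05],[0,0,0,0.4,0,0,0],[0,0,0,0.33,0,0,0],[0,0,0,0,0,0,0],[0.3,0,0,0,0,0,0]]'
python3 d.py 496.9 265.6 83 180 0 -16.9
python3 -m inch '[[1,0,0,0,0,0,0],[1,0,0,0,0,0,0],[1,0,0,0,0,0,0],[1,0,0,0,0,0,0],[1,0,0,0,0,0,0]]'
python3 -m inch '[[1,0,0,0,0,0,0],[1,0,0,0,0,0,0]]'
python3 d.py 496.9 265.6 83 180 0 -16.9
```

```text
time: 4.3
tcp_pos: [497.9, 266.5, 84.2]
tool_rot: [-179.9, -0.1, -16.9]
force: [-0.5, 0.6, 0.1]
finger_gap: 73.1
grasp_force: 0.0
turn/8deg [-0.012 -0.016  0.004] shift/50 [-0.014  0.023  0.024] t 4.3 pos [497.9 266.5  84.2] rot [-1.7991e+02 -1.3000e-01 -1.6870e+01] F [-0.5  0.6  0.1] gap 73.1 gf 0.0 q [ 19.  20.  97.  -0.  63. 126.]
time: 4.8
tcp_pos: [497.3, 266.6, 83.0]
tool_rot: [-179.9, -0.1, -16.9]
force: [1.3, 0.4, 1.5]
finger_gap: 29.8
grasp_force: 60.7
time: 5.0
tcp_pos: [497.3, 266.6, 82.7]
tool_rot: [-179.9, -0.1, -16.9]
force: [1.7, 0.6, 1.9]
finger_gap: 29.5
grasp_force: 60.8
turn/8deg [-0.008 -0.009  0.005] shift/50 [-0.002  0.021 -0.005] t 5.0 pos [497.3 266.6  82.7] rot [-1.7994e+02 -8.0000e-02 -1.6860e+01] F [1.7 0.6 1.9] gap 29.5 gf 60.8 q [ 19.  20.  97.   0.  63. 126.]
```

```bash
python3 -m inch '[[1,0,0,-0.2,0,0,0],[1,0,0,-0.5,0,0,0],[1,0,0,-0.8,0,0,0],[1,0,0,-0.8,0,0,0],[1,0,0,-0.8,0,0,0]]' 
python3 -m inch '[[1,0,0,-0.3,0,0,-0.55],[1,0,0,0,0,0,-0.55],[1,0,0,0,0,0,-0.55],[1,0,0,0,0,0,-0.5],[1,0,0,0,0,0,0]]' 
python3 d.py 539.7 -45.3 245 180 0 0.35
```

```text
time: 5.5
tcp_pos: [494.8, 265.5, 237.4]
tool_rot: [179.8, 0.2, -16.9]
force: [-0.1, 0.2, -3.3]
finger_gap: 29.5
grasp_force: 60.5
time: 6.0
tcp_pos: [495.2, 265.7, 251.1]
tool_rot: [179.9, 0.2, 0.3]
force: [-0.6, -0.8, -3.4]
finger_gap: 29.8
grasp_force: 60.5
turn/8deg [ 0.01   0.026 -0.003] shift/50 [0.853 6.225 0.121] t 6.0 pos [495.2 265.7 251.1] rot [179.92   0.21   0.33] F [-0.6 -0.8 -3.4] gap 29.8 gf 60.5 q [ 19.  10.  89.  -0.  82. 109.]
```

```bash
python3 -m inch '[[1,0.085,0.4,0.02,0,0,0],[1,0.085,0.65,0.02,0,0,0],[1,0.085,0.65,0.02,0,0,0],[1,0.085,0.65,0.02,0,0,0],[1,0.085,0.65,0.02,0,0,0]]' >/dev/null
python3 -m inch '[[1,0.085,0.65,0.02,0,0,0],[1,0.085,0.65,0,0,0,0],[1,0.085,0.65,0,0,0,0],[1,0.085,0.65,0,0,0,0],[1,0.085,0.6,0,0,0,0]]' >/dev/null
python3 -m inch '[[1,0,0,0,0,0.5,0],[1,0,0,0,0,0.8,0],[1,0,0,0,0,0.8,0],[1,0,0,0,0,0.8,0],[1,0,0,0,0,0.8,0]]' >/dev/null
python3 -m inch '[[1,0,0,0,0,0.6,0],[1,0,0,0,0,0,0],[1,0,0,0,0,0,0]]'
python3 d.py 539.7 -45.3 239 180 -35 0.35
```

```text
time: 7.8
tcp_pos: [540.0, -43.3, 245.5]
tool_rot: [-179.9, -34.2, 0.3]
force: [0.9, 0.2, -2.3]
finger_gap: 29.5
grasp_force: 60.6
turn/8deg [-0.003  0.099 -0.01 ] shift/50 [-0.079  0.039  0.103] t 7.8 pos [540.  -43.3 245.5] rot [-179.92  -34.21    0.25] F [ 0.9  0.2 -2.3] gap 29.5 gf 60.6 q [-21. -13. 118.  17.  44.  60.]
```

```bash
python3 -m inch '[[1,0,0,0,0,0.1,0],[1,-0.08,0.04,0.3,0,0,0],[1,0,0,0.3,0,0,0],[1,0,0,0,0,0,0],[1,0,0,0,0,0,0]]'
python3 d.py 556 -45.3 216 180 -35 0.35
python3 - <<'E'
from cell import *;import cv2,numpy as np
t=snapshot("top")["image"];s=snapshot("side")["image"]
a=cv2.resize(t[130:205,290:365],None,fx=5.3334,fy=5.3334,interpolation=3);b=cv2.resize(s[130:230,250:330],None,fx=5,fy=5,interpolation=3)
c=np.zeros((500,800,3),np.uint8);c[:400,:400]=a;c[:,400:]=b
cv2.imwrite("pics/l1.png",c[:,:,::-1])
E
```

```text
time: 8.3
tcp_pos: [555.5, -45.4, 219.7]
tool_rot: [-180.0, -35.2, 0.4]
force: [-0.7, 0.6, -2.9]
finger_gap: 29.5
grasp_force: 60.7
turn/8deg [-0.003 -0.021  0.001] shift/50 [-0.035 -0.002  0.066] t 8.3 pos [555.5 -45.4 219.7] rot [-179.98  -35.17    0.36] F [-0.7  0.6 -2.9] gap 29.5 gf 60.7 q [-20.  -9. 119.  19.  39.  58.]
```

View pics/l1.png

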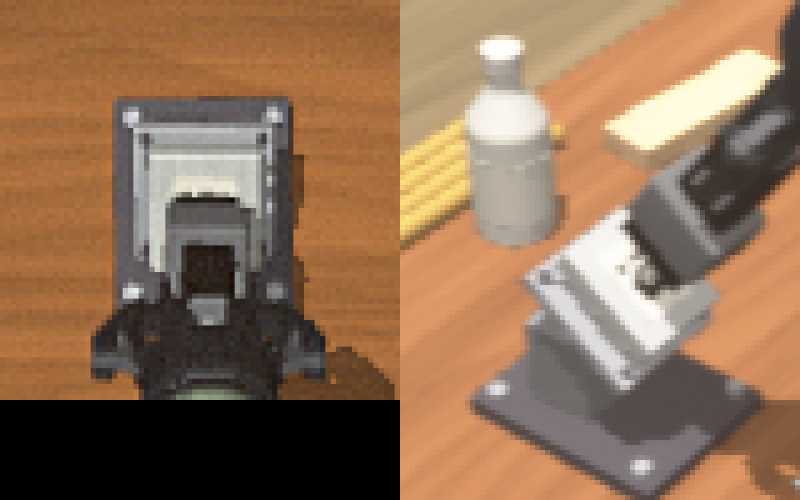

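The top view shows the head's upper edge at crop x 167–257, y≈203. In the side view its nose is just off the label. I'll compare these pixels with the predicted ones.

```bash
python3 - <<'E'
from h import *;from cell import get_obs
o=get_obs();B=R.from_euler('xyz',o["tool_rot"],degrees=True).as_matrix()
# reader frame: x=tool x, y=-tool y, z=-tool z; origin 76.7 ahead
def P(a): a=np.atleast_2d(a)*[1,-1,-1]+[0,0,76.7]; return a@B.T+o["tcp_pos"]
q=[[30,25,18],[30,-25,18],[30,25,60],[30,-25,60],[-30,25,60],[-30,25,18],[0,0,132]]
print(((proj("top",P(q))-[290,130]+.5)*5.333-.5).round(0).tolist())
print(((proj("side",P(q))-[250,130]+.5)*5+[399.5,-.5]).round(0).tolist())
t=P([0,0,0])[0];L=np.array([636.94,-45.62,100]);M=Rz(.35)@S
print("tip in slope frame",((t-L)@M).round(2))
E
```

```text
[[163.0, 198.0], [246.0, 198.0], [163.0, 226.0], [248.0, 226.0], [163.0, 317.0], [164.0, 287.0], [206.0, 326.0]]
[[619.0, 213.0], [674.0, 173.0], [650.0, 179.0], [706.0, 139.0], [719.0, 261.0], [686.0, 293.0], [773.0, 138.0]]
tip in slope frame [ 2.97  0.55 68.69]
```

```bash
python3 - <<'E'
from cell import *;import cv2,numpy as np
def c(i,x,y,w,h,k):
    o=cv2.resize(np.ascontiguousarray(i[y:y+h,x:x+w,::-1]),None,fx=k,fy=k,interpolation=cv2.INTER_CUBIC)
    for a in range(0,w,5):cv2.putText(o,str(x+a),(a*k,8),0,.28,(0,255,255));cv2.line(o,(a*k,0),(a*k,4),(0,255,255))
    for a in range(0,h,5):cv2.putText(o,str(y+a),(0,a*k+3),0,.28,(0,255,255))
    return o
t=np.mean([snapshot("top")["image"] for _ in range(4)],0).astype(np.uint8);s=np.mean([snapshot("side")["image"] for _ in range(4)],0).astype(np.uint8)
cv2.imwrite("pics/l2.png",np.hstack([c(t,310,150,40,45,10),c(s,285,150,40,45,10)]))
E
```

```text
(no output)
```

View pics/l2.png

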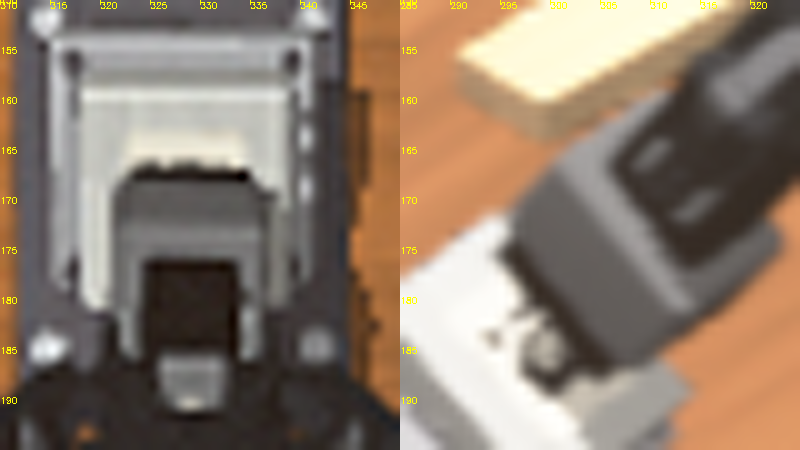

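```bash
cat > rf.py <<'E'
from h import *;from cell import get_obs
def run(top,side,L=76.7):
    o=get_obs();B=R.from_euler('xyz',o["tool_rot"],degrees=True).as_matrix()
    q=np.array([[30,25,60],[30,-25,60],[20,15,60],[20,-15,60],[-30,25,60],[-30,25,18],[30,25,18],[-20,15,60]],float)
    f=lambda p:(q+[p[0],p[1],p[2]])@np.diag([1,-1,-1])@B.T+B@[0,0,L]+o["tcp_pos"]
    p,r=fit(f,[0,0,0],[("top",[0,1,2,3],top),("side",[0,4,5,6,2,7],side)])
    t=(f(p)-q@np.diag([1,-1,-1])@B.T)[0];M=Rz(.35)@S
    print("offset in reader frame",p,r);print("tip seen in slope frame",((t-[636.94,-45.62,100])@M).round(2))
E
python3 - <<'E'
from rf import *
P=lambda l,ox,oy,du=0:(np.array(l,float)-[du,0]+.5)/10-.5+[ox,oy]
run(P([(114,223),(265,223),(140,260),(240,260)],310,150),P([(567,162),(690,312),(625,368),(512,220),(610,165),(690,268)],285,150,400))
E
python3 d.py 556 -45.3 216 180 -35 0.35
```

```text
offset in reader frame [ 1.18 -1.79  3.07] [-0.2  0.5  0.5  0.5  0.3 -0.3 -0.2 -0.3 -0.9 -1.2  0.7  0.3  0.6  1.1
 -1.6 -0.1 -0.6 -0.4  0.6  0.3]
tip seen in slope frame [ 2.99 -1.15 71.48]
turn/8deg [ 0.002 -0.028 -0.001] shift/50 [-0.026 -0.003  0.073] t 8.8 pos [555.  -45.5 219.7] rot [179.99 -35.22   0.34] F [ 1.  -0.8 -4. ] gap 29.8 gf 60.7 q [-20.  -9. 119.  19.  39.  58.]
```

```bash
cat > fn.py <<'E'
from rf import *;import sys
o=get_obs();M=Rz(.35)@S;B=R.from_euler('xyz',o["tool_rot"],degrees=True).as_matrix()
t=o["tcp_pos"]+B@[0,0,76.7]
print("tip slope",((t-[636.94,-45.62,100])@M).round(2),"Fslope",(o["force"]@M).round(2),"rot",o["tool_rot"].round(2),"t",round(o["time"],2))
E
python3 -m inch '[[1,0,0,0,0,-0.028,0],[1,-0.06,-0.02,0.2,0,0,0],[1,0,0,0.2,0,0,0],[1,0,0,0,0,0,0],[1,0,0,0,0,0,0]]'>/dev/null; python3 fn.py
python3 -m inch '[[1,0,0,0,0,0,0],[1,0,0,0,0,0,0]]'>/dev/null; python3 fn.py
```

```text
tip slope [-2.75  2.01 47.4 ] Fslope [-2.2  -0.17 -3.07] rot [-179.95  -34.87    0.32] t 9.3
tip slope [-1.29  1.6  48.33] Fslope [-0.96  0.73 -2.17] rot [179.99 -35.01   0.34] t 9.5
```

```bash
python3 -m inch '[[1,0.024,0.012,0.1,0,0,0],[1,0,0,0.1,0,0,0],[1,0,0,0,0,0,0],[1,0,0,0,0,0,0]]'>/dev/null; python3 fn.py
python3 -m inch '[[1,0,0,0.04,0,0,0],[1,0,0,0,0,0,0],[1,0,0,0,0,0,0]]'>/dev/null; python3 fn.py
```

```text
tip slope [-0.89  1.22 37.89] Fslope [-1.14  0.11 -2.73] rot [-179.98  -34.93    0.33] t 9.9
tip slope [-0.5   1.08 36.19] Fslope [-2.82 -0.49 -4.22] rot [-180.    -34.97    0.34] t 10.2
```

```bash
python3 - <<'E'
from cell import *;import cv2,numpy as np
def c(i,x,y,w,h,k):
    o=cv2.resize(np.ascontiguousarray(i[y:y+h,x:x+w,::-1]),None,fx=k,fy=k,interpolation=cv2.INTER_CUBIC)
    for a in range(0,w,5):cv2.putText(o,str(x+a),(a*k,8),0,.28,(0,255,255));cv2.line(o,(a*k,0),(a*k,4),(0,255,255))
    for a in range(0,h,5):cv2.putText(o,str(y+a),(0,a*k+3),0,.28,(0,255,255))
    return o
t=np.mean([snapshot("top")["image"] for _ in range(3)],0).astype(np.uint8);s=np.mean([snapshot("side")["image"] for _ in range(3)],0).astype(np.uint8)
cv2.imwrite("pics/l3.png",np.hstack([c(t,310,150,40,45,10),c(s,270,160,40,45,10)]))
E
python3 fn.py
```

```text
tip slope [-0.42  1.08 36.24] Fslope [-1.79 -0.31 -1.8 ] rot [180.   -34.98   0.34] t 10.5
```

View pics/l3.png

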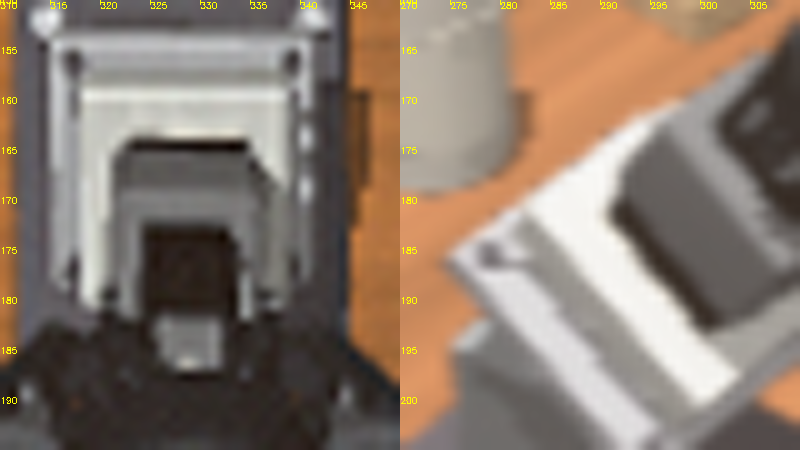

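The hood now covers the label and is centred on it to about 1 mm (top-view hood edge at x 125–248 against the part at 78–291). I'll press in 1 mm steps.

```bash
python3 -m inch '[[1,0.008,-0.01,0.03,0,0,0],[1,0,0,0.0,0,0,0],[1,0,0,0,0,0,0]]'>/dev/null; python3 fn.py
python3 -m inch '[[1,0,0,0.025,0,0,0],[1,0,0,0.0,0,0,0],[1,0,0,0,0,0,0]]'>/dev/null; python3 fn.py
python3 -m inch '[[1,0,0,0.025,0,0,0],[1,0,0,0.0,0,0,0],[1,0,0,0,0,0,0]]'>/dev/null; python3 fn.py
```

```text
tip slope [-0.17  1.66 34.6 ] Fslope [-1.68 -0.48 -3.24] rot [-179.99  -34.97    0.34] t 10.8
tip slope [-1.000e-02  1.560e+00  3.342e+01] Fslope [-1.21 -0.65 -1.97] rot [180.   -34.98   0.34] t 11.1
tip slope [ 0.06  1.56 32.35] Fslope [-2.3  -0.32  3.76] rot [179.99 -34.99   0.35] t 11.4
```

```bash
python3 -m inch '[[1,0,0,0.0,0,0,0]]'>/dev/null; python3 fn.py
python3 -m inch '[[1,0,0,0.02,0,0,0],[1,0,0,0,0,0,0],[1,0,0,0,0,0,0]]'>/dev/null; python3 fn.py
python3 -m inch '[[1,0,0,0.0,0,0,0]]'>/dev/null; python3 fn.py
python3 -m inch '[[1,0,0,0.02,0,0,0],[1,0,0,0,0,0,0],[1,0,0,0,0,0,0]]'>/dev/null; python3 fn.py
python3 -m inch '[[1,0,0,0.0,0,0,0]]'>/dev/null; python3 fn.py
```

```text
tip slope [ 0.05  1.54 32.33] Fslope [-2.87 -0.84  2.58] rot [179.99 -34.99   0.34] t 11.5
tip slope [ 0.    1.56 31.22] Fslope [-3.19 -0.79  3.46] rot [180.   -34.98   0.34] t 11.8
tip slope [ 0.    1.61 31.23] Fslope [-3.86  0.15  2.95] rot [180.   -34.98   0.34] t 11.9
tip slope [-1.00e-02  1.57e+00  3.02e+01] Fslope [-3.18 -0.33  4.49] rot [180.   -34.98   0.34] t 12.2
tip slope [1.000e-02 1.560e+00 3.022e+01] Fslope [-2.81 -0.6   3.82] rot [179.99 -34.98   0.34] t 12.3
```

```bash
python3 -m inch '[[1,0,0,0.01,0,0,0],[1,0,0,0,0,0,0],[1,0,0,0,0,0,0],[1,0,0,0,0,0,0],[1,0,0,0,0,0,0]]'>/dev/null; python3 fn.py
Z='x'
python3 -m inch '[[1,0,0,0,0,0,0],[1,0,0,0,0,0,0],[1,0,0,0,0,0,0],[1,0,0,0,0,0,0],[1,0,0,0,0,0,0]]'>/dev/null; python3 fn.py
python3 -m inch '[[1,0,0,0,0,0,0],[1,0,0,0,0,0,0],[1,0,0,0,0,0,0],[1,0,0,0,0,0,0],[1,0,0,0,0,0,0]]'>/dev/null; python3 fn.py
python3 -m inch '[[1,0,0,0,0,0,0],[1,0,0,0,0,0,0],[1,0,0,0,0,0,0],[1,0,0,0,0,0,0],[1,0,0,0,0,0,0]]'>/dev/null; python3 fn.py
python3 -m inch '[[1,0,0,0,0,0,0],[1,0,0,0,0,0,0],[1,0,0,0,0,0,0],[1,0,0,0,0,0,0],[1,0,0,0,0,0,0]]'>/dev/null; python3 fn.py
python3 -m inch '[[1,0,0,0,0,0,0],[1,0,0,0,0,0,0],[1,0,0,0,0,0,0],[1,0,0,0,0,0,0],[1,0,0,0,0,0,0]]'>/dev/null; python3 fn.py
```

```text
tip slope [-1.000e-02  1.580e+00  2.971e+01] Fslope [-2.7   0.03  4.05] rot [-180.    -34.98    0.34] t 12.8
tip slope [-2.00e-02  1.56e+00  2.97e+01] Fslope [-1.68 -0.66  4.79] rot [180.   -34.98   0.34] t 13.3
tip slope [-1.00e-02  1.54e+00  2.97e+01] Fslope [-2.31 -0.47  4.65] rot [180.   -34.98   0.34] t 13.8
tip slope [-0.03  1.57 29.7 ] Fslope [-2.31 -0.29  4.65] rot [180.   -34.98   0.34] t 14.3
tip slope [-0.    1.55 29.71] Fslope [-2.25  0.73  4.36] rot [180.   -34.98   0.34] t 14.8
tip slope [-0.04  1.59 29.69] Fslope [-1.71 -0.44  4.26] rot [180.   -34.98   0.34] t 15.3
```

```bash
python3 -m inch '[[1,0,0,-0.2,0,0,0],[1,0,0,-0.5,0,0,0],[1,0,0,-0.6,0,0,0],[1,0,0,-0.3,0,0,0],[1,0,0,0,0,-0.5,0]]'>/dev/null
python3 -m inch '[[1,0,0,0,0,-0.8,0],[1,0,0,0,0,-0.8,0],[1,0,0,0,0,-0.8,0],[1,0,0,0,0,-0.8,0],[1,0,0,0,0,-0.65,0]]'>/dev/null
python3 -m inch '[[1,0,0,0,0,0,0.5],[1,0,0,0,0,0,0.6],[1,0,0,0,0,0,0.6],[1,0,0,0,0,0,0.45],[1,0,0,0,0,0,0]]'
python3 d.py 497.3 266.4 235 180 0 -16.9
```

```text
time: 16.8
tcp_pos: [529.8, -44.4, 252.3]
tool_rot: [-179.9, -0.1, -16.9]
force: [1.6, -0.4, -3.5]
finger_gap: 29.8
grasp_force: 60.6
turn/8deg [-0.009 -0.018  0.005] shift/50 [-2.429 -5.759  0.345] t 16.8 pos [529.8 -44.4 252.3] rot [-1.7993e+02 -1.4000e-01 -1.6860e+01] F [ 1.6 -0.4 -3.5] gap 29.8 gf 60.6 q [-14.   6.  93.   0.  81.  93.]
```

```bash
python3 -m inch '[[1,-0.15,-0.35,0,0,0,0],[1,-0.27,-0.64,0.02,0,0,0],[1,-0.27,-0.64,0.02,0,0,0],[1,-0.27,-0.64,0.02,0,0,0],[1,-0.27,-0.64,0.02,0,0,0]]'>/dev/null
python3 -m inch '[[1,-0.27,-0.64,0.02,0,0,0],[1,-0.27,-0.64,0.02,0,0,0],[1,-0.27,-0.64,0.02,0,0,0],[1,-0.27,-0.64,0.02,0,0,0],[1,-0.12,-0.3,0.02,0,0,0]]'>/dev/null
python3 -m inch '[[1,0,0,0,0,0,0],[1,0,0,0,0,0,0],[1,0,0,0,0,0,0]]'>/dev/null
python3 d.py 497.3 266.4 83 180 0 -16.9
```

```text
turn/8deg [-0.001 -0.022 -0.002] shift/50 [-0.013 -0.016  3.21 ] t 18.1 pos [497.7 265.4 243.5] rot [-179.99   -0.18  -16.92] F [ 0.3 -0.4 -3.1] gap 29.6 gf 60.6 q [ 19.  10.  89.  -0.  81. 126.]
```

```bash
python3 -m inch '[[1,-0.013,-0.016,0.4,0,0,0],[1,0,0,0.7,0,0,0],[1,0,0,0.7,0,0,0],[1,0,0,0.5,0,0,0],[1,0,0,0.3,0,0,0]]'>/dev/null
python3 -m inch '[[1,0,0,0.2,0,0,0],[1,0,0,0,0,0,0],[1,0,0,0,0,0,0]]'>/dev/null
python3 d.py 497.3 266.4 83 180 0 -16.9
```

```text
turn/8deg [-0.016 -0.035  0.002] shift/50 [-0.019  0.034  0.437] t 18.9 pos [498.7 267.8 104.8] rot [-179.87   -0.28  -16.88] F [-0.2  0.1 -2.6] gap 29.3 gf 60.5 q [ 20.  18.  96.  -0.  65. 126.]
```

```bash
python3 -m inch '[[1,-0.015,0.03,0.2,-0.016,-0.035,0],[1,0,0,0.12,0,0,0],[1,0,0,0.05,0,0,0],[1,0,0,0,0,0,0],[1,0,0,0,0,0,0]]'>/dev/null
python3 d.py 497.3 266.4 82.7 180 0 -16.9
python3 -m inch '[[1,0,0,0.03,0,0,0],[1,0,0,0,0,0,0],[1,0,0,0,0,0,0]]'>/dev/null
python3 d.py 497.3 266.4 82.7 180 0 -16.9
```

```text
turn/8deg [0.009 0.014 0.006] shift/50 [ 0.019 -0.004  0.047] t 19.4 pos [496.3 266.5  85.1] rot [ 1.7993e+02  1.1000e-01 -1.6860e+01] F [ 0.6 -0.1 -2.2] gap 29.5 gf 60.7 q [ 19.  20.  97.   0.  63. 126.]
turn/8deg [0.005 0.009 0.005] shift/50 [0.013 0.001 0.025] t 19.7 pos [496.7 266.6  83.9] rot [ 1.7996e+02  7.0000e-02 -1.6860e+01] F [ 0.6  0.7 -2.7] gap 29.2 gf 60.8 q [ 19.  20.  97.   0.  63. 126.]
```

```bash
python3 -m inch '[[1,0,0,0.03,0,0,0],[1,0,0,0,0,0,0],[1,0,0,0,0,0,0]]'>/dev/null
python3 d.py 497.3 266.4 82.7 180 0 -16.9
python3 -m inch '[[0.8,0,0,0,0,0,0],[0.6,0,0,0,0,0,0],[0.3,0,0,0,0,0,0],[0,0,0,0,0,0,0],[0,0,0,0,0,0,0]]'
python3 -m inch '[[0,0,0,0,0,0,0],[0,0,0,-0.3,0,0,0],[0,0,0,-0.5,0,0,0],[0,0,0,-0.8,0,0,0],[0,0,0,-0.8,0,0,0]]'
python3 -m inch '[[0,0,0,-0.8,0,0,0],[0,0,0,-0.3,0,0,0],[1,0,0,0,0,0,0],[1,0,0,0,0,0,0]]'
python3 d.py 510 -335 250 180 0 -6.5
```

```text
turn/8deg [0.005 0.008 0.005] shift/50 [0.011 0.    0.001] t 20.0 pos [496.8 266.6  82.7] rot [ 1.7996e+02  6.0000e-02 -1.6860e+01] F [-1.8 -0.6  2.4] gap 29.6 gf 61.2 q [ 19.  20.  97.   0.  63. 126.]
time: 20.5
tcp_pos: [496.3, 266.4, 81.9]
tool_rot: [179.9, 0.1, -16.9]
force: [0.2, -0.3, -0.5]
finger_gap: 76.0
grasp_force: 0.0
time: 21.0
tcp_pos: [496.2, 266.3, 203.9]
tool_rot: [179.9, 0.1, -16.9]
force: [0.5, -0.4, 0.5]
finger_gap: 85.3
grasp_force: 0.0
time: 21.4
tcp_pos: [496.0, 266.3, 256.1]
tool_rot: [179.9, 0.2, -16.9]
force: [-0.4, -0.9, -1.0]
finger_gap: 58.9
grasp_force: 0.0
turn/8deg [ 0.014  0.024 -1.295] shift/50 [ 1.639 11.917  0.122] t 21.4 pos [496.  266.3 256.1] rot [179.87   0.18 -16.86] F [-0.4 -0.9 -1. ] gap 58.9 gf 0.0 q [ 19.   9.  88.   0.  83. 126.]
```

```bash
python3 -m inch '[[1,0,0,0,0,0,-0.65],[1,0,0,0,0,0,-0.65],[1,0.11,0.5,0,0,0,0],[1,0.11,0.8,0,0,0,0],[1,0.11,0.8,0,0,0,0]]'>/dev/null
python3 -m inch '[[1,0.11,0.8,0,0,0,0],[1,0.11,0.8,0,0,0,0],[1,0.11,0.8,0,0,0,0],[1,0.11,0.8,0,0,0,0],[1,0.11,0.8,0,0,0,0]]'>/dev/null
python3 -m inch '[[1,0.11,0.8,0,0,0,0],[1,0.11,0.8,0,0,0,0],[1,0.11,0.8,0,0,0,0],[1,0.11,0.8,0,0,0,0],[1,0.11,0.8,0,0,0,0]]'>/dev/null
python3 -m inch '[[1,0.09,0.8,0,0,0,0],[1,0,0.4,0,0,0,0],[1,0,0,0,0,0,0],[1,0,0,0,0,0,0]]'
python3 d.py 512.7 -336.6 200 180 0 -6.5
```

```text
time: 23.3
tcp_pos: [507.8, -302.3, 255.4]
tool_rot: [-179.9, 0.3, -6.5]
force: [-0.4, 0.1, 0.4]
finger_gap: 0.3
grasp_force: 0.0
turn/8deg [-0.016  0.038  0.002] shift/50 [0.175 0.671 1.108] t 23.3 pos [ 507.8 -302.3  255.4] rot [-179.87    0.31   -6.49] F [-0.4  0.1  0.4] gap 0.3 gf 0.0 q [-39.  13.  84.  -0.  83.  57.]
```

```bash
python3 -m inch '[[1,0.1,0.4,0,0,0.038,0],[1,0.075,0.27,0,0,0,0],[1,0,0,0.5,0,0,0],[1,0,0,0.5,0,0,0],[1,0,0,0,0,0,0]]'>/dev/null
python3 -m inch '[[1,0,0,0,0,0,0],[1,0,0,0,0,0,0]]'>/dev/null
python3 d.py 512.7 -336.6 182 180 0 -6.5
python3 - <<'E'
from cell import *;import cv2,numpy as np
t=snapshot("top")["image"];s=snapshot("side")["image"]
k=lambda i:cv2.resize(i,None,fx=5,fy=5,interpolation=3)
cv2.imwrite("pics/p1.png",np.hstack([k(t[140:240,380:460]),k(s[100:200,330:410])])[:,:,::-1])
E
```

```text
turn/8deg [ 0.019 -0.04   0.007] shift/50 [-0.044 -0.031  0.546] t 24.0 pos [ 514.7 -338.4  209.3] rot [179.85  -0.32  -6.44] F [ 0.5 -0.7 -0.4] gap -0.1 gf 0.0 q [-41.  18.  84.   0.  78.  55.]
```

View pics/p1.png

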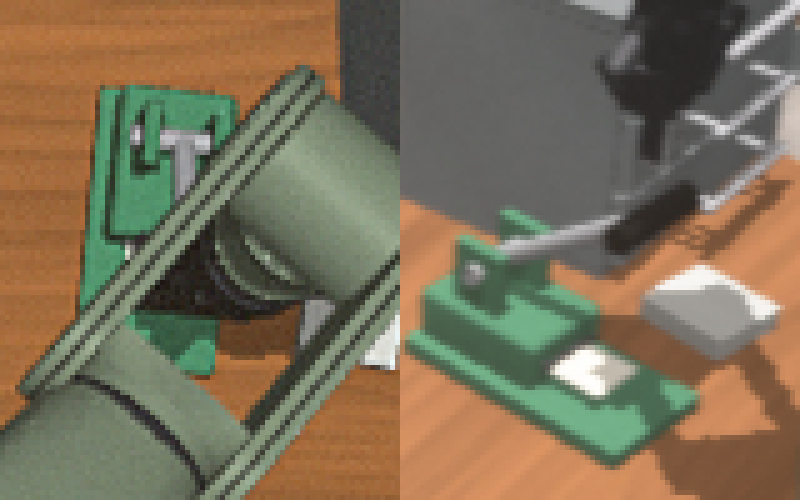

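The fingertips (side crop 650,160) stand straight above the middle of the bar (652,215), so I can push.

```bash
python3 -m inch '[[1,-0.04,-0.03,0.25,0,-0.03,0],[1,0,0,0.27,0,0,0],[1,0,0,0,0,0,0]]'>/dev/null; python3 d.py 512.7 -336.6 182 180 0 -6.5
python3 -m inch '[[1,-0.11,0,0.18,0,0,0],[1,-0.11,0,0.18,0,0,0],[1,-0.08,0,0.19,0,0,0],[1,-0.08,0,0.19,0,0,0],[1,0,0,0,0,0,0]]'
python3 d.py 494.0 -334.5 144.8 180 0 -6.5
```

```text
turn/8deg [-0.001  0.026  0.004] shift/50 [ 0.037  0.015 -0.057] t 24.4 pos [ 510.9 -335.6  179.1] rot [-179.99    0.21   -6.47] F [ 1.4 -0.1  3.1] gap 0.1 gf 1.5 q [-41.  19.  86.  -0.  75.  55.]
time: 24.9
tcp_pos: [491.1, -333.5, 143.9]
tool_rot: [-180.0, 0.3, -6.5]
force: [-5.5, 1.4, 7.7]
finger_gap: -0.2
grasp_force: 3.8
turn/8deg [-0.002  0.035  0.003] shift/50 [ 0.06   0.014 -0.019] t 24.9 pos [ 491.1 -333.5  143.9] rot [-179.99    0.28   -6.47] F [-5.5  1.4  7.7] gap -0.2 gf 3.8 q [-42.  19.  90.  -0.  71.  54.]
```

```bash
python3 -m inch '[[1,-0.05,0,0.2,0,0,0],[1,-0.03,0,0.2,0,0,0],[1,-0.02,0,0.2,0,0,0],[1,0,0,0.2,0,0,0],[1,0,0,0,0,0,0]]'>/dev/null; python3 d.py 486.4 -333.6 82.9 180 0 -6.5
python3 -m inch '[[1,0,0,0.15,0,0,0],[1,0,0,0.15,0,0,0],[1,0,0,0,0,0,0]]'>/dev/null; python3 d.py 486.4 -333.6 82.9 180 0 -6.5
```

```text
turn/8deg [0.008 0.031 0.005] shift/50 [-0.002 -0.001  0.425] t 25.4 pos [ 486.5 -333.7  104.1] rot [179.94   0.25  -6.46] F [-5.5  0.4  8.4] gap -0.3 gf 4.0 q [-43.  21.  92.  -0.  67.  54.]
turn/8deg [0.012 0.026 0.006] shift/50 [-0.009 -0.006  0.136] t 25.7 pos [ 486.8 -333.9   89.7] rot [179.91   0.21  -6.45] F [-5.5 -0.2  8.3] gap -0.3 gf 4.1 q [-43.  22.  93.  -0.  65.  54.]
```

```bash
python3 -m inch '[[1,0,0,0.1,0,0,0],[1,0,0,0.03,0,0,0],[1,0,0,0,0,0,0]]'>/dev/null; python3 d.py 486.4 -333.6 82.9 180 0 -6.5
python3 -m inch '[[1,0,0,0.03,0,0,0],[1,0,0,0,0,0,0],[1,0,0,0,0,0,0]]'>/dev/null; python3 d.py 486.4 -333.6 82.9 180 0 -6.5
python3 -m inch '[[1,0,0,0.03,0,0,0],[1,0,0,0,0,0,0],[1,0,0,0,0,0,0]]'>/dev/null; python3 d.py 486.4 -333.6 82.9 180 0 -6.5
```

```text
turn/8deg [0.013 0.02  0.005] shift/50 [-0.017 -0.008  0.021] t 26.0 pos [ 487.2 -334.1   84. ] rot [ 1.7989e+02  1.6000e-01 -6.4600e+00] F [-4.6  0.5  7.7] gap -0.2 gf 4.2 q [-43.  23.  93.  -0.  64.  54.]
turn/8deg [0.014 0.019 0.006] shift/50 [-0.018 -0.008 -0.004] t 26.3 pos [ 487.2 -334.1   82.7] rot [ 1.7989e+02  1.5000e-01 -6.4500e+00] F [-5.   0.1  8.5] gap -0.1 gf 4.2 q [-43.  23.  93.  -0.  64.  54.]
turn/8deg [0.014 0.02  0.007] shift/50 [-0.018 -0.009 -0.013] t 26.6 pos [ 487.2 -334.1   82.3] rot [ 1.7988e+02  1.6000e-01 -6.4400e+00] F [-7.3  2.6 13.3] gap 0.1 gf 6.8 q [-43.  23.  93.  -0.  64.  54.]
```

```bash
python3 -m inch '[[1,0,0,0.03,0,0,0],[1,0,0,0,0,0,0],[1,0,0,0,0,0,0]]'>/dev/null; python3 d.py 486.4 -333.6 82.9 180 0 -6.5
python3 -m inch '[[1,0,0,-0.3,0,0,0],[1,0,0,-0.4,0,0,0],[1,0.05,0,-0.4,0,0,0],[1,0.1,0,-0.4,0,0,0],[1,0.15,0,-0.38,0,0,0]]'>/dev/null
python3 -m inch '[[1,0.2,0,-0.36,0,0,0],[1,0,0,-0.4,0,0,0],[1,0,0,-0.6,0,0,0],[1,0,0,-0.6,0,0,0],[1,0,0,0,0,0,0]]'
python3 - <<'E'
from h import *;from cell import *
import cv2
s=snapshot("side")["image"];t=snapshot("top")["image"]
a=C["side"]["image"]
d=lambda r,i,j:[round(float(np.abs(r[j[0]:j[1],j[2]:j[3]].astype(int)-i[j[0]:j[1],j[2]:j[3]]).mean()),1)]
print("lever region side diff",d(a,s,(138,165,350,395)),"ref unrelated",d(a,s,(170,200,270,310)),"reader",d(a,s,(255,318,235,272)))
m=lambda i,x,y,w,h:cv2.matchTemplate(i,np.ascontiguousarray(a[y:y+h,x:x+w]),cv2.TM_CCOEFF_NORMED)
for x,y,w,h in((360,138,30,22),(240,255,30,45)):
    r=cv2.minMaxLoc(m(s,x,y,w,h));print(r[1],r[3],(x,y))
E
python3 d.py 486 -333 83 180 0 -6.5
```

```text
turn/8deg [0.015 0.02  0.007] shift/50 [-0.019 -0.01  -0.018] t 26.9 pos [ 487.3 -334.2   82. ] rot [ 1.7988e+02  1.6000e-01 -6.4400e+00] F [-7.8  3.3 20. ] gap 0.1 gf 9.8 q [-43.  23.  93.  -0.  64.  54.]
time: 27.9
tcp_pos: [515.4, -337.8, 276.0]
tool_rot: [179.6, -0.4, -6.4]
force: [0.5, -0.3, 1.1]
finger_gap: 0.1
grasp_force: 0.0
lever region side diff [13.5] ref unrelated [6.3] reader [6.7]
0.9236146211624146 (360, 138) (360, 138)
0.9896864295005798 (240, 255) (240, 255)
turn/8deg [ 0.01  -0.002  0.005] shift/50 [-5.510e-01 -2.000e-03  3.758e+00] t 28.0 pos [ 513.4 -336.2  270.9] rot [ 1.7992e+02 -2.0000e-02 -6.4600e+00] F [-0.2 -0.9 -0.1] gap -0.1 gf 0.0 q [-41.  15.  80.  -0.  85.  55.]
```

```bash
python3 -m inch '[[1,0,0,0,0,0,0],[1,0,0,0,0,0,0],[1,0,0,0,0,0,0],[1,0,0,0,0,0,0],[1,0,0,0,0,0,0]]'|head -2
python3 -c "from cell import *;print(hand_in())"
```

```text
time: 28.5
tcp_pos: [512.9, -336.0, 270.0]
the job is handed in; nothing more can be done
None
```

The job is handed in at about 28.5 s of the 67 s allowed. The reader was pressed about 3–4 mm onto the label, held still for 2.5 s and put back in its dock, then the punch lever was pushed to its stop and came back up. The last side-camera picture matched the start for both reader and lever; the bystanders were not re-checked, and the pass or fail result was not shown.

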